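Seat the winder's clutch cone and check that it rocks free

ROBOT

A 6-joint arm with a two-finger parallel gripper is mounted at the origin on a cart in front of the work surface, level with it; the furniture and walls round the work are solid. World frame = base frame: x ahead of the robot, y to its left, z up, the work surface at z = 0. Lengths are in m, angles in rad, forces in N, time in s.
With the tool pointing down it reaches from about 0.35 to 0.85 m from the base axis. Payload 8.1 kg.
Tool frame: the origin (TCP) lies at the very end of the fingers, on their centre line; the grasp point (between the pads) lies 19 mm behind it; z points along the fingers, y is the line along which they close (so a half turn about z gives the same grasp; the last joint's range is limited). The gripper opens to 93 mm and grips with 3 to 60 N. Pads are 15 mm wide; open, the fingers measure 128 mm over their backs; the gripper's body (75 mm by 188 mm) begins 65 mm behind the grasp point.
Start: joints at [1.059, 0.13, 1.488, -0, 1.523, -0.085], TCP at [0.248, 0.546, 0.219] pointing down, gripper open.
Joint ranges: [-2.96, 2.96], [-0.89, 2.26], [0.02, 2.5], [-1.34, 4.48], [0, 2.73], [-2.66, 2.66]. Speed limits (rad/s): [2.39, 2.39, 2.79, 3.14, 3.14, 3.14].

INTERFACE

Orientations are given as a rotation vector (axis times angle).
In Python, from plant import read_state, eyes, workorder gives the robot as it stands. The module is installed in compiled form; this text tells all that it offers.
- The arm moves only by the tool play_rows, never from a script. Its argument "targets" is one flat list of numbers, 4 for each row, row after row: the shift along the tool's x, y, z in cm, then the turn about the tool's z in degrees. In form: [dx, dy, dz, roll, dx, dy, dz, roll, ...]. A call has 1 to 8 rows; each row is the pose to reach, as a shift and turn from the pose commanded when the call began, along the tool's axes at that moment; what a row does not reach only later rows make up. A row lasts 1/12 s, in which the tool goes at most 41.7 mm and 7.16 degrees, less where a joint would pass 70% of its speed; a pose out of reach is approached as far as the arm can. A call with a gripper value outside its range is refused whole. "grip" is the finger opening in cm, from 0 to 9.3, set as the call begins (left out, the last holds). The fingers move at their own pace and stop on an object; "grip_force" is the grip in N (left out, the last holds). Time passes only in rows, so rows that repeat a pose let the fingers close. It gives the time, the measured TCP pose, the force, the opening and the grip force at its end, in the units of the state.
- read_state(): the state, without advancing time (a new reading comes with each control period).
- eyes.read_camera(name): name is "side" or "top" or "wrist"; returns a dict with "image" (400x640x3 uint8, red, green, blue), "vfov" (degrees; the focal length in pixels is half the picture's height over the tangent of half this angle, whatever the lens; pixels are square), "cx", "cy" (the principal point, pixels), "cam_to_world" (4x4, takes a point from camera to world coordinates); the wrist camera has in their place "T_tool_cam" (4x4, takes a point from camera to tool coordinates, whose origin is the TCP and whose axes are the flange's). Camera axes: x right, y up, looking along -z (the intrinsics and any distortion apply to the point x, -y, -z); pixel columns grow to the right and rows downward; lengths in m; the calibration is good to about 2 mm. The wrist camera is an equidistant fisheye: a pixel r from the principal point sees the ray r / f radians off the axis. A picture is of the moment at which its call begins: read the wrist's pose just before it. There is no depth.
- workorder.close_job(): hands the job in; it is judged then, once.
The state is a dict: "t": time; "q": joint angles; "dq": joint speeds; "joint_torque": joint torques, N m; "tool_pos": TCP position; "orientation": TCP orientation; "force": force on the tool from outside, world axes, zero at the start; "wrist_torque": the same for the moment, N m; "opening": finger opening in m; "gripper_force": force on a finger pad.
Only numpy, scipy, OpenCV 4.12 (cv2) and the standard library are available. Lean on these libraries where they do the work, as an engineer would, in place of code of your own. Each camera call takes 0.05 s, during which the arm holds its last target. There are 200 camera calls.

TASK

Take the steel clutch cone with the flat finger bar out of the wooden rack and seat it in the cup of the bobbin winder, with the bar in line with the ribs on the winder's base; push it down gently but firmly until the sprung cup has sunk most of its travel, without ramming it against its stop. Then ease off so that only a light load is left and, with the cone still resting in the cup, rock the bar at least 35 degrees round to one side and back in line with the ribs, without the cup turning along. Let go, leaving the cone seated upright, and leave everything else on the counter where it is.

Things in the scene. Friction and masses are not known exactly. Their poses are not given: they have to be found in the camera images.
- spindle: the clutch cone: steel, 86 mm tall, 0.18 to 0.28 kg. Origin on its axis at the underside of its round flange (62 mm across, 5 mm thick), z up, x along its finger bar. It starts hanging by its flange in one of the two holes of the rack, so the origin is 45 mm above the counter.
- spindle_bar (a point): middle of the clutch cone's black flat finger bar, 44 mm above the cone's origin. The bar is 50 mm long along the cone's x, 14 mm thick along y and 28 mm tall, on a 16 mm round neck, its underside 25 mm above the flange's top.
- spindle_foot (a point): centre of the cone's narrow foot, 28 mm below its origin. The cone is 51 mm across at the flange and 16 mm at the foot.
- knob_centre: a look-alike centre in the other hole of the rack, same flange, but with a round black knob (40 mm across) instead of the bar and a nearly straight shank; it does not belong in the cup and stays where it is. Origin at the underside of its flange.
- rack: light wooden block, 85 x 200 x 45 mm (x, y, z), fixed, with two 54 mm through holes 110 mm apart along its y. Origin at the centre of its underside.
- stand: the bobbin winder: grey base plate 160 x 110 x 14 mm (x, y, z), fixed, origin at the centre of its underside. Two aluminium ribs on its top lie along its x and are the index line. On its vertical axis a post carries the cup; the post's height was set by hand and is not reported.
- cup_axis (a point): point on the cup's vertical axis, at the top of the base plate, 14 mm above the base's underside (not at the cup's height). Aluminium cup: conical inside, 47 mm across at the mouth, 15 mm at the bottom, 26 mm deep, same taper as the cone, wall about 5 mm; its mouth lies 73 to 97 mm above this point. The seated cone's flange stays about 3.5 mm above the mouth.
- cup (a joint): turn of the cup on its stiff swivel (0.09 N m) about the vertical, rad, 0 at the start: it stays put when the cone is turned in it under a light load (down to its own weight, up to about 3.5 N in all on the cup) but is dragged along if the cone is turned while pressed down with some 7 N or more.
- carrier (a joint): how far the cup is pushed down on its spring, m: 0 with the cup empty, 0.006 at the hard stop. The push it takes rises from about 2 N at first to 12 N just before the stop.
- spool_a: thread spool with blue thread, 27 mm across, 46 mm tall, standing loose between rack and winder; a bystander. Origin under its centre.
- spool_b: thread spool with pale thread, 27 mm across, 46 mm tall, standing loose farther back; a bystander. Origin under its centre.
Things that resemble listed ones, but are neither listed nor needed, are in the scene too. Leave any orange look-alike of the spindle alone.

How it is judged:
By the outcome, as a careful person would: the job done as asked, in the order asked, and still so for the second after the job is handed in, with the robot touching nothing.
It also fails if it takes over 58 s, if anything falls off the work surface, if the arm or the gripper's body presses on something with over 40 N, if the wrist force passes 120 N, or if a joint passes its speed limit or range.

## Working session

There is one attempt and no reset: what is moved stays moved. The work goes in short steps, Python scripts to look and compute and a tool call to move; the robot and the scene stay as the last step left them, time stands still between calls to the robot, and variables do not carry over. Pictures are saved under pics/ and viewed, at most 10 in all, crops included, and the job is handed in when it is done.

Besides the shell and the picture viewer there is one more tool, called after "Call:" by a JSON object that holds its "op" and its "data", one argument or row to a line. play_rows: Moves the arm, as the interface text tells. Its arguments: {"type":"object","properties":{"targets":{"type":"array"},"grip":{"type":"number"},"grip_force":{"type":"number"}},"required":["targets"]}

```bash
mkdir -p pics
cat > h.py <<'E'
import numpy as np, cv2
from plant import read_state, eyes, workorder
from scipy.spatial.transform import Rotation as R
def cam(n):
    s=read_state(); c=eyes.read_camera(n); c['s']=s
    if 'T_tool_cam' in c:
        T=np.eye(4);T[:3,:3]=R.from_rotvec(s['orientation']).as_matrix();T[:3,3]=s['tool_pos']
        c['M']=T@np.array(c['T_tool_cam'])
    else: c['M']=np.array(c['cam_to_world'])
    c['f']=200/np.tan(np.radians(c['vfov'])/2); c['fish']='T_tool_cam' in c
    return c
def ray(c,u,v):
    x=(u-c['cx'])/c['f'];y=(v-c['cy'])/c['f']
    if c['fish']:
        r=np.hypot(x,y); k=np.sin(r)/r if r>1e-9 else 1; d=np.array([x*k,-y*k,-np.cos(r)])
    else: d=np.array([x,-y,-1.])
    d=c['M'][:3,:3]@d
    return c['M'][:3,3],d/np.linalg.norm(d)
def onz(c,u,v,z):
    o,d=ray(c,u,v); return o+d*(z-o[2])/d[2]
def proj(c,p):
    q=np.linalg.inv(c['M'])@np.append(p,1); x,y,z=q[0],-q[1],-q[2]
    if c['fish']:
        t=np.arctan2(np.hypot(x,y),z); k=t/max(np.hypot(x,y),1e-9); return c['cx']+c['f']*x*k,c['cy']+c['f']*y*k
    return c['cx']+c['f']*x/z,c['cy']+c['f']*y/z
def tri(c1,a,c2,b):
    o1,d1=ray(c1,*a);o2,d2=ray(c2,*b)
    s=np.linalg.lstsq(np.c_[d1,-d2],o2-o1,rcond=None)[0]
    p,q=o1+d1*s[0],o2+d2*s[1]; return (p+q)/2,np.linalg.norm(p-q)
def save(c,n): cv2.imwrite('pics/'+n,c['image'][:,:,::-1])
E
python3 - <<'E'
from h import *
for n in('top','side','wrist'):
    c=cam(n);save(c,n+'0.png');print(n,c['vfov'],c['cx'],c['cy'],c['f'],c['M'].round(3).tolist(),[k for k in c])
print(c['s'])
E
```

```text
top 50.62618396887582 323.5940025591498 202.5474262661662 422.85316772190134 [[-0.033, 0.971, -0.236, 0.289], [-0.999, -0.031, 0.013, 0.003], [0.005, 0.237, 0.972, 1.032], [0.0, 0.0, 0.0, 1.0]] ['image', 'vfov', 'cx', 'cy', 'cam_to_world', 's', 'M', 'f', 'fish']
side 43.75282255080464 316.61342754192503 191.48900510259418 498.1080994595658 [[0.983, 0.121, -0.137, 0.375], [-0.182, 0.626, -0.758, -0.733], [-0.006, 0.77, 0.638, 0.7], [0.0, 0.0, 0.0, 1.0]] ['image', 'vfov', 'cx', 'cy', 'cam_to_world', 's', 'M', 'f', 'fish']
wrist 65.70646984690485 322.34166160295433 196.86622211211832 309.70691628693146 [[0.413, -0.875, -0.251, 0.179], [0.911, 0.397, 0.116, 0.577], [-0.002, -0.277, 0.961, 0.383], [0.0, 0.0, 0.0, 1.0]] ['image', 'vfov', 'cx', 'cy', 'T_tool_cam', 's', 'M', 'f', 'fish']
{'t': 0.1, 'q': array([ 1.05859223e+00,  1.31091911e-01,  1.48916656e+00,  2.32385701e-05,
        1.52301187e+00, -8.53933190e-02]), 'dq': array([-6.83076457e-04,  1.82918761e-05, -2.96658743e-03,  5.50465518e-04,
        1.88315301e-04,  2.37923952e-04]), 'joint_torque': array([ 1.79651022e-03, -5.61338818e+01, -4.93095481e+01,  7.71301962e-02,
        2.90964008e-02, -4.06393349e-05]), 'tool_pos': array([0.24809559, 0.54573665, 0.21769071]), 'orientation': array([-6.65247813e-01, -3.06982105e+00,  2.50739160e-03]), 'force': array([ 0.16483679, -0.2160533 , -0.08260585]), 'wrist_torque': array([-0.0117417 , -0.05100663, -0.02504561]), 'gripper_force': 0.0, 'opening': 0.09274638805538478}
```

View pics/top0.png

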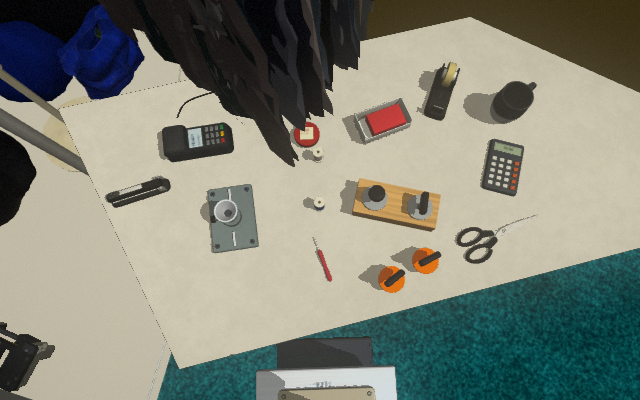

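View pics/side0.png

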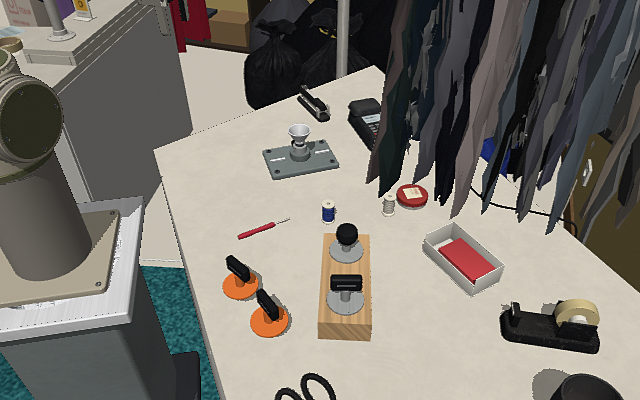

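The top view shows the steel cone with the bar in the rack at top (422,203) and side (346,290). Three other things could be taken for it:
- The knob centre, at top (376,195) and side (346,240).
- The two orange look-alikes, at top (392,280) and (427,260).

I choose the steel one with the bar in the rack, and check it in a close crop.

Run:
```python
from h import *
t=cam('top');s=cam('side')
def cr(c,u,v,w,h,k): return cv2.resize(c['image'][v:v+h,u:u+w],None,fx=k,fy=k,interpolation=cv2.INTER_CUBIC)
a=np.hstack([cr(t,345,170,100,65,4),cr(t,195,178,100,65,4)])
b=np.hstack([cr(s,310,220,80,60*2,2*1),cr(s,310,220,80,60*2,2)])
b=np.hstack([cr(s,310,220,100,75,4),cr(s,255,115,100,75,4)])
im=np.vstack([a,b]);cv2.imwrite('pics/crop1.png',im[:,:,::-1]);print(im.shape)
```

```text
(560, 800, 3)
```

View pics/crop1.png

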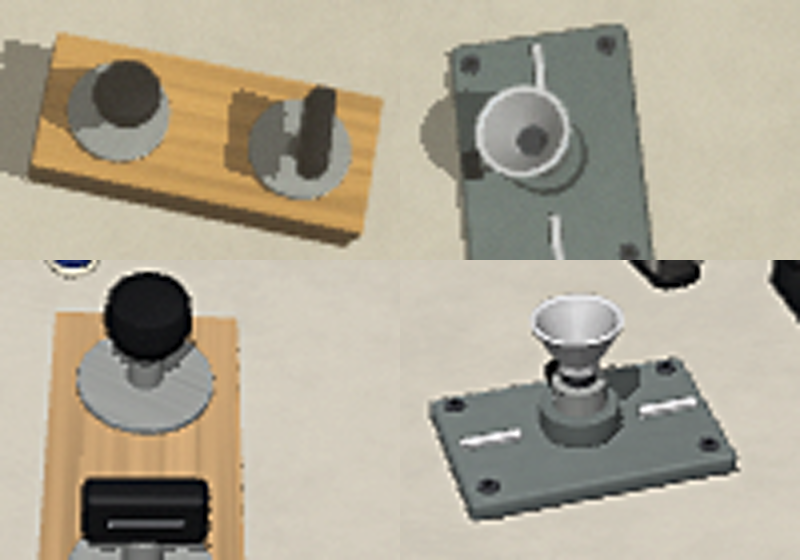

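The crop confirms the steel cone with the flat bar (top (420,207), side (346,290)). It also shows the cup rim at top (225.5,211) and side (299,130.5), and both ribs.

Run:
```python
from h import *
t=cam('top');s=cam('side')
p,e=tri(t,(225.5,210.75),s,(299.25,130.5));print('rim',p.round(4),e)
# plate via corners of ribs
T=lambda x,y:(195+(x-400)/4,178+y/4); S=lambda x,y:(255+(x-400)/4,115+(y-280)/4)
for nm,c,ps in(('top',t,[T(538,45),T(543,88),T(554,217)]),('side',s,[S(460,441),S(520,433),S(638,410),S(695,402)])):
    q=np.array([onz(c,*a,0.016) for a in ps]);d=q[-1]-q[0];print(nm,q.round(4).tolist(),'ang',np.degrees(np.arctan2(d[1],d[0])))
# full-res top rib via mask
g=t['image'].astype(int);m=(g.min(2)>175);print([ (v,[u for u in range(222,242) if m[v,u]]) for v in range(186,252,3)])
print('flange top',onz(t,420,207,.05).round(4))
# bar: dark mask
m=(g.max(2)<75).astype(np.uint8);m[:, :412]=0;m[:,432:]=0;m[:186]=0;m[222:]=0
n,l,st,ce=cv2.connectedComponentsWithStats(m);i=1+st[1:,4].argmax();print('topbar',st[i],ce[i],onz(t,*ce[i],.1).round(4))
r=cv2.minAreaRect(np.argwhere(l==i)[:,::-1].astype(np.float32));b=cv2.boxPoints(r);print(b.tolist(),[onz(t,*x,.1).round(4).tolist() for x in b])
g2=s['image'].astype(int);m=(g2.max(2)<60).astype(np.uint8);m[:270]=0;m[305:]=0;m[:,:322]=0;m[:,:]*=1;m[:,370:]=0
n,l,st,ce=cv2.connectedComponentsWithStats(m);i=1+st[1:,4].argmax();print('sidebar',st[i],ce[i])
r=cv2.minAreaRect(np.argwhere(l==i)[:,::-1].astype(np.float32));print(cv2.boxPoints(r).tolist())
print(tri(t,(420,207),s,(346,298)))
# rack top corners
for a in [(345+57/4,170+33/4),(345+382/4,170+98/4),(345+30/4,170+168/4),(345+360/4,170+236/4)]: print('rack',onz(t,*a,.045).round(4))
for nm,a in(('knob',(376,193)),('spoolA',(319,203)),('spoolB',(318,154)),('cloth tip',(295,163))): print(nm,onz(t,*a,.05).round(3))
```

```text
rim [0.5065 0.2154 0.0876] 0.00012724070126797328
top [[0.5775, 0.2228, 0.016], [0.5498, 0.2192, 0.016], [0.4688, 0.211, 0.016]] ang -173.8152237504417
side [[0.4373, 0.2333, 0.016], [0.4733, 0.2346, 0.016], [0.5464, 0.2447, 0.016], [0.5818, 0.2465, 0.016]] ang 5.232146925899904
[(186, [222, 224, 226, 227, 228]), (189, [229]), (192, [229]), (195, [229, 230]), (198, [229, 230]), (201, [222, 229, 230, 231, 232]), (204, [234]), (207, [236]), (210, [236]), (213, [235, 236]), (216, [234]), (219, [230, 231, 232]), (222, []), (225, []), (228, []), (231, []), (234, [233, 234]), (237, [233, 234]), (240, [234]), (243, [234, 235]), (246, []), (249, [])]
flange top [ 0.5094 -0.2392  0.05  ]
topbar [418 192  11  23 161] [423.37267081 203.01863354] [ 0.5072 -0.2353  0.1   ]
[[416.76922607421875, 213.15383911132812], [421.23077392578125, 190.84613037109375], [429.69232177734375, 192.5384521484375], [425.23077392578125, 214.84616088867188]] [[0.4842, -0.2183, 0.1], [0.5359, -0.2329, 0.1], [0.5313, -0.2519, 0.1], [0.4797, -0.237, 0.1]]
sidebar [330 275  32  16 455] [345.89010989 282.23516484]
[[330.0, 275.0], [361.0, 275.0], [361.0, 290.0], [330.0, 290.0]]
(array([ 0.50968437, -0.23853674,  0.05267962]), np.float64(0.0016942130287553082))
rack [ 0.587  -0.0986  0.045 ]
rack [ 0.5399 -0.2927  0.045 ]
rack [ 0.5035 -0.0779  0.045 ]
rack [ 0.456  -0.2713  0.045 ]
knob [ 0.547 -0.136  0.05 ]
spoolA [0.527 0.001 0.05 ]
spoolB [0.651 0.    0.05 ]
cloth tip [0.629 0.057 0.05 ]
```

View pics/wrist0.png

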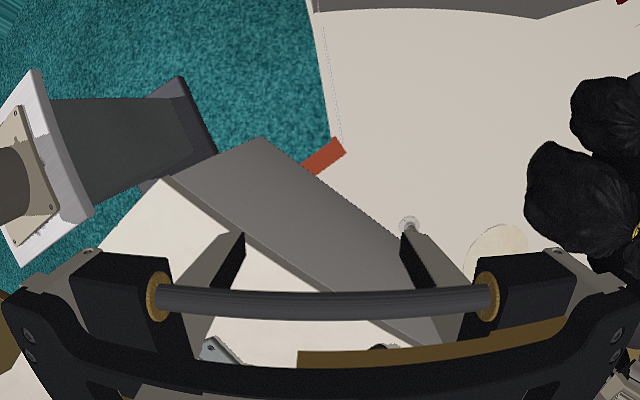

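The wrist view shows only the cart and table corner with the grey side cabinet, and nothing lies in the way ahead. My rib estimate from the side view used a wrong crop offset, so I redo it and work out the first move.

```bash
cat >> h.py <<'E'
def step(x,y,z,yaw=None,s=None):
    s=s or read_state(); M=R.from_rotvec(s['orientation']).as_matrix()
    d=M.T@(np.array([x,y,z])-s['tool_pos'])*100
    cur=np.degrees(np.arctan2(M[1,1],M[0,1])); r=0 if yaw is None else -((yaw-cur+90)%180-90)
    print('step cm',d.round(2),'roll',round(r,2),'| pos',s['tool_pos'].round(4),'yawY',round(cur,2),'tilt',np.degrees(np.arccos(-M[2,2])).round(2),'F',s['force'].round(2),'t',round(s['t'],2))
E
python3 - <<'E'
from h import *
t=cam('top');s=cam('side')
S=lambda x,y:(255+(x-400)/4,115+(y-260)/4)
q=np.array([onz(s,*S(*a),0.016) for a in[(460,441),(520,433),(638,410),(695,402)]]);d=q[-1]-q[0];print(q.round(4).tolist(),np.degrees(np.arctan2(d[1],d[0])))
q=np.array([onz(t,u,v,.016) for u,v in[(229,190),(230,200),(233.5,234),(234.5,243)]]);d=q[-1]-q[0];print(q.round(4).tolist(),np.degrees(np.arctan2(d[1],d[0])))
a,b=onz(s,330,275.5,.103),onz(s,361,275.5,.103);print('bar',a,b,np.degrees(np.arctan2(*(b-a)[1::-1])))
a,b=onz(s,330,290,.075),onz(s,361,290,.075);print('bar',a,b,np.degrees(np.arctan2(*(b-a)[1::-1])))
for v in((375,190),(462,218)): print('cloth',tri(t,(295,163),s,v))
step(.46,-.24,.2,76)
E
```

```text
[[0.4351, 0.2133, 0.016], [0.4705, 0.2145, 0.016], [0.5426, 0.2242, 0.016], [0.5776, 0.2258, 0.016]] 5.035382482474163
[[0.5756, 0.224, 0.016], [0.5499, 0.221, 0.016], [0.4645, 0.2109, 0.016], [0.4425, 0.2081, 0.016]] -173.21639053311245
bar [ 0.4853881  -0.22945633  0.103     ] [ 0.53291641 -0.23854946  0.103     ] -10.830969209575864
bar [ 0.4844984  -0.23523498  0.075     ] [ 0.53284633 -0.24446954  0.075     ] -10.813371335243938
cloth (array([0.6428439 , 0.05861561, 0.01762367]), np.float64(0.004231236343202087))
cloth (array([ 0.76515631,  0.04368343, -0.09043652]), np.float64(0.17048037173903258))
step cm [-51.81 -62.8    1.87] roll -10.45 | pos [0.2483 0.5461 0.2185] yawY 65.55 tilt 0.01 F [-0.58 -0.29 -0.12] t 0.45
```

Call:
{"op": "play_rows", "data": {
  "targets": [-51.8,-62.8,-2,-10.4,-51.8,-62.8,-2,-10.4,-51.8,-62.8,-2,-10.4,-51.8,-62.8,-2,-10.4,-51.8,-62.8,-2,-10.4,-51.8,-62.8,-2,-10.4,-51.8,-62.8,-2,-10.4,-51.8,-62.8,-2,-10.4]
}}

```text
t: 1.12
tool_pos: [0.3349, 0.2227, 0.2271]
orientation: [0.383, 3.117, 0.001]
force: [1.3, 0.6, 0.1]
opening: 0.093
gripper_force: 0.0
```

```bash
python3 -c "
from h import *
step(.46,-.24,.2,76)"
```

```text
step cm [-23.34 -41.87   2.7 ] roll -0.01 | pos [0.3349 0.2227 0.2271] yawY 75.99 tilt 0.06 F [1.3  0.6  0.09] t 1.12
```

Call:
{"op": "play_rows", "data": {
  "targets": [-27.5,-40,3,0,-27.5,-40,3,0,-27.5,-40,3,0,-27.5,-40,3,0,-27.5,-40,3,0,-27.5,-40,3,0,-27.5,-40,3,0,-27.5,-40,3,0]
}}

```text
t: 1.78
tool_pos: [0.4516, -0.0896, 0.2065]
orientation: [0.385, 3.117, -0.0]
force: [0.1, 1.1, 1.1]
opening: 0.093
gripper_force: 0.0
```

```bash
python3 -c "
from h import *
step(.509,-.2385,.17,76)"
```

```text
step cm [ -9.18 -13.05   3.66] roll -0.07 | pos [ 0.4516 -0.0896  0.2065] yawY 75.93 tilt 0.07 F [0.08 1.11 1.07] t 1.78
```

Call:
{"op": "play_rows", "data": {
  "targets": [-9,-13,3,0,-9,-13,3,0,-9,-13,3,0,-9,-13,3,0,-9,-13,3,0,-9,-13,3,0],
  "grip": 5
}}

```text
t: 2.28
tool_pos: [0.5064, -0.2367, 0.1748]
orientation: [-0.388, -3.115, -0.002]
force: [0.5, 0.0, 0.5]
opening: 0.0575
gripper_force: 0.0
```

```bash
python3 -c "
from h import *
step(.509,-.2385,.12,76);c=cam('wrist');save(c,'w1.png')
for p in([.509,-.2385,.103],[.509,-.2385,.05]): print(proj(c,p))"
```

```text
step cm [-0.31 -0.12  5.48] roll -0.21 | pos [ 0.5064 -0.2367  0.1748] yawY 75.79 tilt 0.15 F [0.48 0.03 0.52] t 2.28
(np.float64(321.67250224297936), np.float64(209.4835406972506))
(np.float64(321.7451492949624), np.float64(192.39172249521457))
```

View pics/w1.png

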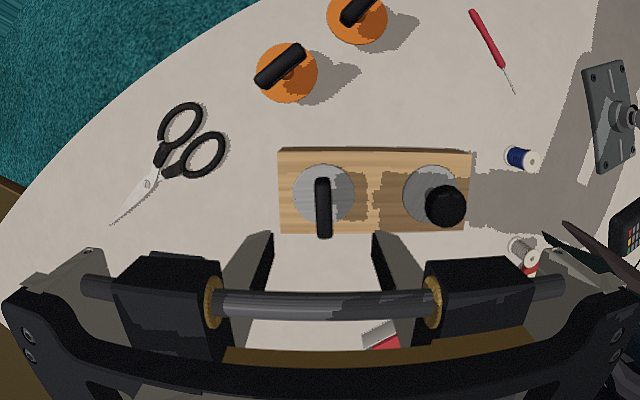

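The wrist view shows the bar from about (322,180) to (324,238), with the flange centred near (323,194). This matches the prediction, so I measure the bar's yaw and centre from here.

```bash
cat >> h.py <<'E'
def bar(c,box,z,th=50):
    u0,v0,u1,v1=box; g=c['image'].astype(int).max(2); m=np.zeros(g.shape,np.uint8); m[v0:v1,u0:u1]=g[v0:v1,u0:u1]<th
    n,l,st,ce=cv2.connectedComponentsWithStats(m);i=1+st[1:,4].argmax()
    p=np.array([onz(c,u,v,z)[:2] for v,u in np.argwhere(l==i)],np.float32)
    r=cv2.minAreaRect(p); w,h=r[1]; mu=p.mean(0); vec=np.linalg.svd(p-mu,full_matrices=False)[2][0]
    print('bar',st[i].tolist(),'rect',np.round(r[0],4),np.round(r[1],4),'pca',((np.degrees(np.arctan2(vec[1],vec[0]))+90)%180-90).round(2),'mean',mu.round(4))
    return l==i
E
python3 - <<'E'
from h import *
c=cam('wrist'); m=bar(c,(306,170,342,245),.103)
# edge yaw from rows
v=np.arange(190,232); L=[np.where(m[k])[0].min() for k in v]; Rr=[np.where(m[k])[0].max()+1 for k in v]
for E_ in(L,Rr,(np.array(L)+Rr)/2):
    k=np.polyfit(v,E_,1); a,b=onz(c,np.polyval(k,190),190,.103),onz(c,np.polyval(k,231),231,.103);d=a-b;print(a.round(4),b.round(4),((np.degrees(np.arctan2(d[1],d[0]))+90)%180-90).round(2))
g=c['image'].astype(int);fl=((g.max(2)-g.min(2)<25)&(g.max(2)>95)&(g.max(2)<190)).astype(np.uint8);fl[:,:285]=0;fl[:,362:]=0;fl[:155]=0;fl[226:]=0
cs,_=cv2.findContours(fl,cv2.RETR_EXTERNAL,cv2.CHAIN_APPROX_NONE);k=max(cs,key=cv2.contourArea);e=cv2.fitEllipse(cv2.convexHull(k));print(e,onz(c,*e[0],.05).round(4))
E
```

```text
bar [313, 177, 18, 61, 937] rect [ 0.5083 -0.2369] [0.013  0.0515] pca -11.45 mean [ 0.5076 -0.2368]
[ 0.4921 -0.2399  0.103 ] [ 0.5267 -0.2465  0.103 ] -10.87
[ 0.4953 -0.2272  0.103 ] [ 0.5297 -0.2344  0.103 ] -11.72
[ 0.4937 -0.2336  0.103 ] [ 0.5282 -0.2405  0.103 ] -11.3
((321.93658447265625, 193.38441467285156), (59.908607482910156, 62.103614807128906), 94.65650939941406) [ 0.5106 -0.2375  0.05  ]
```

```bash
python3 -c "
from h import *
step(.509,-.237,.07,78.7)"
```

```text
step cm [-0.27 -0.16 10.63] roll -2.77 | pos [ 0.5068 -0.2348  0.1763] yawY 75.93 tilt 0.04 F [0.04 0.38 0.53] t 2.38
```

Call:
{"op": "play_rows", "data": {
  "targets": [-0.3,-0.2,3,-2.8,-0.3,-0.2,6,-2.8,-0.3,-0.2,8,-2.8,-0.3,-0.2,9.5,-2.8,-0.3,-0.2,10.5,-2.8,-0.3,-0.2,10.6,-2.8,-0.3,-0.2,10.6,-2.8,-0.3,-0.2,10.6,-2.8]
}}

```text
t: 3.05
tool_pos: [0.5104, -0.238, 0.072]
orientation: [0.307, 3.124, -0.002]
force: [-0.5, 0.7, 0.5]
opening: 0.0499
gripper_force: 0.0
```

```bash
python3 -c "
from h import *
step(.509,-.237,.07,78.7)"
```

```text
step cm [0.15 0.07 0.2 ] roll 0.09 | pos [ 0.5104 -0.238   0.072 ] yawY 78.79 tilt 0.14 F [-0.54  0.7   0.49] t 3.05
```

Call:
{"op": "play_rows", "data": {
  "targets": [0.1,0,0,0,0.1,0,0,0,0.1,0,0,0,0.1,0,0,0,0.1,0,0,0,0.1,0,0,0,0.1,0,0,0,0.1,0,0,0],
  "grip": 0,
  "grip_force": 10
}}

```text
t: 3.72
tool_pos: [0.5085, -0.2377, 0.0704]
orientation: [0.308, 3.126, 0.0]
force: [-0.6, 1.1, 1.7]
opening: 0.0152
gripper_force: 10.0
```

Call:
{"op": "play_rows", "data": {
  "targets": [0,0,0,0,0,0,0,0,0,0,0,0,0,0,0,0],
  "grip_force": 45
}}

```text
t: 4.05
tool_pos: [0.5085, -0.2377, 0.0704]
orientation: [0.308, 3.126, 0.0]
force: [-0.4, 2.3, 4.0]
opening: 0.014
gripper_force: 45.0
```

```bash
python3 -c "
from h import *
step(.509,-.237,.07,78.7);s=read_state();print(s['opening'],s['gripper_force'],s['wrist_torque'])"
```

```text
step cm [-0.04  0.08  0.04] roll 0.05 | pos [ 0.5085 -0.2377  0.0704] yawY 78.75 tilt 0.01 F [-0.42  2.34  3.98] t 4.05
0.014020383387012397 45.00117838382721 [0.47994161 0.07095303 0.01692952]
```

Call:
{"op": "play_rows", "data": {
  "targets": [0,0,-0.5,0,0,0,-1.5,0,0,0,-3,0,0,0,-5,0,0,0,-7.5,0,0,0,-10.5,0,0,0,-13,0,0,0,-14,0]
}}

```text
t: 4.72
tool_pos: [0.5099, -0.2389, 0.2154]
orientation: [0.308, 3.121, -0.005]
force: [0.6, -1.2, -1.8]
opening: 0.014
gripper_force: 45.0
```

```bash
python3 -c "
from h import *
step(.43,.0,.22,87);step(.507,.216,.22,96);s=read_state();print(s['opening'],s['gripper_force'],s['wrist_torque'])"
```

```text
step cm [12.5  21.87 -0.58] roll -8.26 | pos [ 0.5099 -0.2389  0.2154] yawY 78.74 tilt 0.36 F [ 0.56 -1.2  -1.83] t 4.72
step cm [ 9.16 44.55 -0.62] roll -17.26 | pos [ 0.5099 -0.2389  0.2154] yawY 78.74 tilt 0.36 F [ 0.56 -1.2  -1.83] t 4.72
0.013993271126921059 44.998966455459595 [-0.04678903 -0.0618616  -0.009622  ]
```

Call:
{"op": "play_rows", "data": {
  "targets": [2,3,0,-1,5,6,0,-3,8,9,0,-5,11,12.5,0,-7,12,16,0,-8.5,12.5,19.5,0,-8.5,12.5,22,0,-8.5,12.5,23,0,-8.5]
}}

```text
t: 5.38
tool_pos: [0.4303, 0.0151, 0.21]
orientation: [0.072, 3.141, 0.001]
force: [-0.4, -0.3, -2.3]
opening: 0.0141
gripper_force: 45.0
```

```bash
python3 -c "
from h import *
step(.507,.216,.22,96);s=read_state();print(s['opening'],s['gripper_force'],s['wrist_torque'])"
```

```text
step cm [-6.75 20.42 -0.98] roll -8.61 | pos [0.4303 0.0151 0.21  ] yawY 87.39 tilt 0.05 F [-0.35 -0.26 -2.34] t 5.38
0.01413421914061493 44.99846935272217 [ 0.00659974  0.00196219 -0.00365924]
```

Call:
{"op": "play_rows", "data": {
  "targets": [-1,3,0,-2,-2,6,0,-4,-3,9.5,0,-6,-4.5,13,0,-8,-5.5,16.5,0,-8.6,-6.5,19,0,-8.6,-6.8,20.3,0,-8.6,-6.8,20.4,0,-8.6]
}}

```text
t: 6.05
tool_pos: [0.5086, 0.2143, 0.2092]
orientation: [0.163, -3.136, 0.0]
force: [0.4, -0.2, -2.7]
opening: 0.014
gripper_force: 45.0
```

Run:
```python
from h import *
step(.507,.216,.2,96)
w=cam('wrist');t=cam('top');s=cam('side')
step(.507,.216,.2,96)
for c in(w,t,s): print(proj(c,[.5065,.2155,.09]),proj(c,w['s']['tool_pos']-[0,0,.053]))
a=cv2.resize(s['image'][90:190,240:360],None,fx=2.67,fy=2.67); b=cv2.resize(t['image'][160:260,180:300],None,fx=2.67,fy=2.67)
k=w['image'][100:400,0:640]
im=np.vstack([k,np.hstack([a,b])]); print(im.shape); cv2.imwrite('pics/m1.png',im[:,:,::-1])
```

```text
step cm [0.14 0.19 0.92] roll -0.04 | pos [0.5086 0.2143 0.2092] yawY 95.96 tilt 0.09 F [ 0.41 -0.2  -2.7 ] t 6.05
step cm [0.06 0.46 0.97] roll -0.17 | pos [0.5081 0.2115 0.2097] yawY 95.83 tilt 0.1 F [ 0.78 -1.58 -2.24] t 6.2
(np.float64(324.9233715182713), np.float64(189.18305675909502)) (np.float64(323.67185323015934), np.float64(213.9470640558575))
(np.float64(225.24396140543115), np.float64(210.51398194848016)) (np.float64(218.97715366089267), np.float64(202.75799222315683))
(np.float64(299.17281944312793), np.float64(129.6128882663716)) (np.float64(299.3263813643237), np.float64(103.98023499896969))
(567, 640, 3)
```

View pics/m1.png

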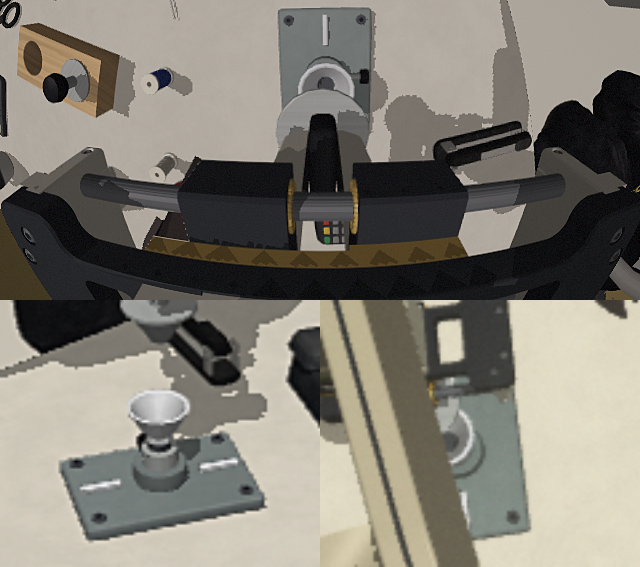

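The wrist view shows the cup rim at about (325,183), the held flange at about (322,220), and the front rib at about (326,115–145). I measure the cone against the cup with fits in this same view.

Run:
```python
from h import *
for i in range(3):
    w=cam('wrist'); print(w['s']['tool_pos'].round(4), w['s']['force'].round(1))
g=w['image'].astype(int);tp=w['s']['tool_pos']
mx,mn=g.max(2),g.min(2)
for v in list(range(150,206,5))+list(range(206,246,4)): print(v,''.join('%4d'%x for x in mx[v,268:378:2]))
print('rib',[(v,[u for u in range(312,342) if mn[v,u]>185]) for v in range(110,152,4)])
print('foot/flange/mouth', [np.round(proj(w,p),1).tolist() for p in (tp-[0,0,.02],[.5065,.2155,.0876],[.5065,.2155,.1])],tp)
```

```text
[0.5081 0.2115 0.2097] [ 0.8 -1.6 -2.2]
[0.5082 0.2113 0.2099] [ 0.3 -0.7 -3.6]
[0.5082 0.2112 0.2101] [-0.2 -0.1 -3.1]
150  180 178 179 178 178 179 183  92 119 120 119 121 119 119 120 118 120 122 118 119 119 116 117 120 118 118 119 117 117 118 117 119 118 118 119 117 117 118 119 119 119 119 118 119 121 120 118 120 120 121 118 125  88 125 117
155  179 179 178 177 177 178 183 107 118 119 118 119 119 119 122 121 121 121 120 120 116 116 115 116 120 120 119 121 117 116 117 119 117 120 116 119 120 114 117 118 116 117 117 118 116 117 120 119 118 118 117 124  85 125 181
160  179 180 178 178 180 180 182 121 118 117 118 118 118 118 120 118 120 118 119 120 117 117 117 116  77  75  99 121 116 112 112 113 117 118  92  54  92 114 113 119 117 118 118 117 117 119 118 120 118 116 116 122  88 127 116
165  178 180 181 180 177 179 183 145 116 117 116 116 119 118 118 118 117 116 118 116 119 110  86 120 116 129 180 180 195 189 186 191 191 187 179 165 138 104  66  76  95 107 118 119 116 120 119 120 119 119 118 121  85 129 113
170  178 178 180 179 178 178 180 170 115 116 115 117 117 117 117 117 118 118 117
[... 3511 characters left out ...]
 180 179
238  181 179 179 179 177 146 147 147 120  99 100  97 100  99  99 100  98 100 100 102  21  21  26  28  32  17  12  21  18  21  16  20  17  16  12  60  76  78  78  77  76  78  78  74  78  77  80 101 101 100 132 179 178 178 177
242  179 179 179 178 178 136 141 126  99 100  99  98  99  98  97 100 100 100 100 100  14  20  24  27  32  21  18  20  20  22  18  17  18  14  14  46  77  79  74  77  77  78  80  79  79  78  76  78  96  84 186 180 179 179 179
rib [(110, []), (114, []), (118, [326, 327]), (122, [326]), (126, [326]), (130, []), (134, []), (138, []), (142, []), (146, []), (150, [])]
foot/flange/mouth [[323.9, 230.6], [328.0, 188.8], [328.3, 192.2]] [0.50824719 0.21124553 0.21014273]
```

Run:
```python
from h import *
from scipy.optimize import least_squares
w=cam('wrist');tp=w['s']['tool_pos'];print(tp)
pts=[(313.5,165),(340.5,165),(308.5,170),(349.5,170),(305,175),(353,175),(303,180),(356,180),(301.5,185),(357.5,185),(301,190),(357.5,190)]
for z in(.0876,.093,.1):
    P=np.array([onz(w,u,v,z)[:2] for u,v in pts]);r=least_squares(lambda a:np.hypot(P[:,0]-a[0],P[:,1]-a[1])-a[2],[.506,.216,.028]);print(z,r.x.round(4),r.cost**.5)
fl=[(294,198),(284,206.5),(281.5,210),(279.5,214),(277.5,218),(276.3,222),(356,205.5),(361.5,210.5),(363.5,214)]
P=np.array([onz(w,u,v,tp[2]-.02)[:2] for u,v in fl]);r=least_squares(lambda a:np.hypot(P[:,0]-a[0],P[:,1]-a[1])-.031,[.506,.216]);print('flange',r.x.round(4),r.cost**.5, r.x-tp[:2])
a,b=onz(w,326.5,116,.016),onz(w,325.3,143,.016);print('rib',a,b,np.degrees(np.arctan2(*(a-b)[1::-1])))
g=w['image'].astype(int).min(2);print([(v,g[v,318:336].tolist()) for v in range(112,150,6)])
```

```text
[0.50835434 0.21136006 0.21034312]
0.0876 [0.5075 0.2168 0.0273] 0.0011668618991991441
0.093 [0.5061 0.2166 0.0268] 0.0011450175378662632
0.1 [0.5042 0.2162 0.0261] 0.0011167007731825546
flange [0.5127 0.2101] 0.0005257153196056122 [ 0.00429802 -0.00124064]
rib [0.43910662 0.20804938 0.016     ] [0.4706183  0.20990393 0.016     ] -176.63188228544007
[(112, [117, 118, 117, 114, 118, 116, 117, 117, 115, 116, 115, 114, 117, 115, 116, 117, 117, 117]), (118, [117, 117, 116, 118, 115, 113, 123, 181, 188, 185, 182, 116, 70, 66, 99, 118, 115, 117]), (124, [116, 115, 114, 114, 111, 113, 116, 176, 186, 185, 183, 141, 76, 106, 118, 116, 114, 115]), (130, [116, 116, 114, 115, 115, 115, 92, 173, 187, 183, 180, 146, 79, 102, 116, 117, 115, 116]), (136, [114, 114, 115, 115, 116, 112, 94, 171, 183, 183, 182, 154, 87, 62, 98, 119, 116, 115]), (142, [115, 115, 117, 115, 115, 116, 89, 166, 184, 183, 181, 159, 88, 99, 116, 114, 114, 114]), (148, [115, 115, 114, 113, 112, 111, 115, 115, 115, 115, 115, 114, 113, 113, 114, 113, 114, 115])]
```

```bash
python3 -c "
from h import *
step(.505,.2165,.145,96.2);s=read_state();print(s['wrist_torque'])"
```

```text
step cm [0.29 0.53 6.54] roll -0.44 | pos [0.5084 0.2115 0.2104] yawY 95.76 tilt 0.02 F [ 0.58 -0.12 -2.54] t 6.4
[ 0.06513246 -0.02082861 -0.01036005]
```

Call:
{"op": "play_rows", "data": {
  "targets": [0.15,0.3,0,-0.4,0.3,0.5,1,-0.4,0.3,0.5,2.5,-0.4,0.3,0.5,4,-0.4,0.3,0.5,5.5,-0.4,0.3,0.5,6.2,-0.4,0.3,0.5,6.5,-0.4,0.3,0.5,6.5,-0.4]
}}

```text
t: 7.07
tool_pos: [0.5043, 0.2172, 0.1443]
orientation: [0.171, -3.135, 0.001]
force: [0.4, -0.7, -2.8]
opening: 0.0139
gripper_force: 45.0
```

Run:
```python
from h import *
step(.505,.2165,.12,96.2)
s=cam('side');w=cam('wrist')
a=cv2.resize(s['image'][80:190,240:360],None,fx=3,fy=3)
im=np.hstack([a,cv2.resize(w['image'][100:265,230:420],None,fx=2,fy=2)]) ;print(im.shape);cv2.imwrite('pics/m2.png',im[:,:,::-1])
step(.505,.2165,.12,96.2)
```

```text
step cm [-0.07 -0.08  2.43] roll 0.05 | pos [0.5043 0.2172 0.1443] yawY 96.25 tilt 0.09 F [ 0.4  -0.71 -2.79] t 7.07
(330, 740, 3)
step cm [ 0.04 -0.1   2.6 ] roll 0.05 | pos [0.5053 0.2175 0.146 ] yawY 96.25 tilt 0.06 F [-0.7   0.51 -2.83] t 7.17
```

View pics/m2.png

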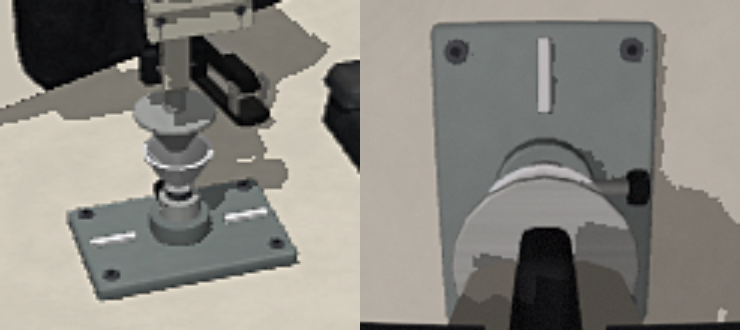

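The side crop shows the flange centred about 1.7 px left of the cup rim, and the wrist crop shows them lined up sideways, so I quantify the x error.

Run:
```python
from h import *
s=cam('side');tp=s['s']['tool_pos'];print(tp)
g=s['image'].astype(int)
for v in range(112,146,2): print(v,''.join('%4d'%x for x in g[v,280:320].max(1)))
for d in(-.003,0,.003): print(d,[np.round(proj(s,tp+[d,0,-h]),2).tolist() for h in(.02,.025,.053)])
for x in(.504,.507,.510): print(x,np.round(proj(s,[x,.2165,.0876]),2))
```

```text
[0.50529367 0.21754896 0.14598694]
112  126 127 127 126 126 123 123 166 167 171  98  89  93  93  95  64  69  77  77  78  75  66  85  96  96  96  96  97  97 103 112  32  18  20  20  15  63  70  89 118
114  126 127 125 124 122 145 164 160 158 161 164 165 168 169 174 113  67  70  74  75  73  64  85  95  95  96  95  95  96  95  98 107  42  11  20  14  65  83  94  63
116  119 114 114 114  87 152 159 160 160 157 158 156 156 157 160 124 104 115 126  78  68  78  93  96  95  94  96  94  94  94  95  99  96  83  18   0  41  82  97  66
118  217 215 213 214 221 129 152 159 159 160 160 158 156 154 156 159 160 164  92  89  95  93  90  91  92  93  92  93  92  91  94  76 102 131 139  83  15   2  45  38
120  206 208 205 206 210 217 148 117 149 160 163 162 160 157 154 155 159 162 166  91  81  79 164 167 166 170 173 177 169 110  72 124 125 124 126 130 138  84  20   8
122  210 209 209 209 206 206 209 219 179 119  97 109 142 162 165 161 161 165 166 161 164 169 163 169 127 104  96  99  80 123 125 123 123 123 123 125 126 129 135 141
124  209 210 211 210 209 210 211 212 211 212 222 241  79  45  54  56  70  7
[... 1282 characters left out ...]
208 210 220 238  85   0  31  88  88  94  94  94  89  84  80  77  92 130 130 127 126 128 129 131 132 133 133 134 109  91 101  65
142  208 208 208 208 207 207 209 209 211 215 235  64   0   0  77 150 156 180 125 112 136 168 195 107  98 123  95  97  84  75  69  70  69  71  70  69  65 132 141  64
144  207 208 209 209 213 213 214 217 219 223 238 133   9 180 187  59   2  60  86  94  94  67  16   8  91  95  83  72  74  76  75  75  74  73  68 131 127 124 125 127
-0.003 [[296.69, 115.53], [296.76, 117.48], [297.15, 128.2]]
0 [[298.03, 115.4], [298.09, 117.35], [298.47, 128.06]]
0.003 [[299.36, 115.26], [299.43, 117.21], [299.78, 127.93]]
0.504 [298.04 130.39]
0.507 [299.35 130.25]
0.51 [300.66 130.12]
```

Call:
{"op": "play_rows", "data": {
  "targets": [-0.2,-0.05,0.5,0,-0.2,-0.05,1,0,-0.2,-0.05,1.5,0,-0.2,-0.05,1.8,0,-0.2,-0.05,2,0,-0.2,-0.05,2,0,-0.2,-0.05,2,0]
}}

```text
t: 7.8
tool_pos: [0.5068, 0.2171, 0.1251]
orientation: [0.171, -3.137, 0.0]
force: [-0.6, 0.1, -2.5]
opening: 0.0142
gripper_force: 45.0
```

```bash
python3 -c "
from h import *
step(.507,.217,.117,96.2);s=read_state();print(s['wrist_torque'])"
```

```text
step cm [-0.02 -0.01  0.81] roll 0.05 | pos [0.5068 0.2171 0.1251] yawY 96.25 tilt 0.02 F [-0.59  0.1  -2.45] t 7.8
[ 0.04352465  0.03761878 -0.00845083]
```

Call:
{"op": "play_rows", "data": {
  "targets": [0,0,0.1,0,0,0,0.2,0,0,0,0.3,0,0,0,0.4,0,0,0,0.4,0,0,0,0.4,0]
}}

```text
t: 8.3
tool_pos: [0.5069, 0.2171, 0.1212]
orientation: [0.171, -3.137, 0.0]
force: [0.1, -1.4, -2.0]
opening: 0.0143
gripper_force: 45.0
```

Call:
{"op": "play_rows", "data": {
  "targets": [0,0,0.1,0,0,0,0.2,0,0,0,0.3,0,0,0,0.3,0,0,0,0.3,0]
}}

```text
t: 8.72
tool_pos: [0.507, 0.2172, 0.1184]
orientation: [-0.171, 3.137, 0.0]
force: [-1.3, -0.3, 1.4]
opening: 0.0142
gripper_force: 45.0
```

Call:
{"op": "play_rows", "data": {
  "targets": [0,0,0,0,0,0,0,0,0,0,0,0,0,0,0,0]
}}

```text
t: 9.05
tool_pos: [0.507, 0.2171, 0.1183]
orientation: [-0.171, 3.137, 0.0]
force: [-1.7, -0.2, 1.5]
opening: 0.0137
gripper_force: 45.0
```

Call:
{"op": "play_rows", "data": {
  "targets": [0,0,0.05,0,0,0,0.1,0,0,0,0.1,0,0,0,0.1,0,0,0,0.1,0]
}}

```text
t: 9.47
tool_pos: [0.507, 0.2172, 0.1174]
orientation: [-0.171, 3.137, 0.0]
force: [-1.6, -0.4, 2.4]
opening: 0.0142
gripper_force: 45.0
```

```bash
python3 -c "
from h import *
step(.507,.217,.117,96.2);s=read_state();print(s['wrist_torque'],s['opening'])"
```

```text
step cm [ 0.01 -0.02  0.04] roll 0.05 | pos [0.507  0.2172 0.1174] yawY 96.25 tilt 0.01 F [-1.58 -0.4   2.36] t 9.47
[ 0.04029684  0.37795658 -0.00807589] 0.014179100603616341
```

Call:
{"op": "play_rows", "data": {
  "targets": [0.03,0,0.05,0,0.06,0,0.1,0,0.06,0,0.15,0,0.06,0,0.2,0,0.06,0,0.2,0,0.06,0,0.2,0,0.06,0,0.2,0]
}}

```text
t: 10.05
tool_pos: [0.5065, 0.2171, 0.1154]
orientation: [-0.171, 3.137, 0.0]
force: [-2.6, 0.1, 4.4]
opening: 0.0139
gripper_force: 45.0
```

```bash
python3 -c "
from h import *
step(.507,.217,.114,96.2);s=read_state();print(s['wrist_torque'],s['opening'])"
```

```text
step cm [-0.05 -0.01  0.14] roll 0.05 | pos [0.5065 0.2171 0.1154] yawY 96.25 tilt 0.01 F [-2.6   0.11  4.4 ] t 10.05
[ 0.04923509  0.41754717 -0.04058271] 0.013929651920573887
```

Call:
{"op": "play_rows", "data": {
  "targets": [0.05,0,0,0,0.1,0,0,0,0.1,0,0,0,0.1,0,0,0,0.1,0,0,0]
}}

```text
t: 10.47
tool_pos: [0.5055, 0.2171, 0.1153]
orientation: [-0.171, 3.137, 0.0]
force: [-0.6, 0.6, 3.4]
opening: 0.0138
gripper_force: 45.0
```

Run:
```python
from h import *
step(.507,.217,.114,96.2)
s=cam('side');w=cam('wrist');st=w['s'];print(st['wrist_torque'],st['force'])
a=cv2.resize(s['image'][80:190,240:360],None,fx=3,fy=3)
im=np.hstack([a,cv2.resize(w['image'][100:265,230:420],None,fx=2,fy=2)]) ;cv2.imwrite('pics/m3.png',im[:,:,::-1])
```

```text
step cm [-0.15 -0.03  0.13] roll 0.05 | pos [0.5055 0.2171 0.1153] yawY 96.25 tilt 0.02 F [-0.6   0.6   3.38] t 10.47
[ 0.34948002  0.11842618 -0.01293282] [-1.00883311  2.07526939  3.18900099]
```

View pics/m3.png

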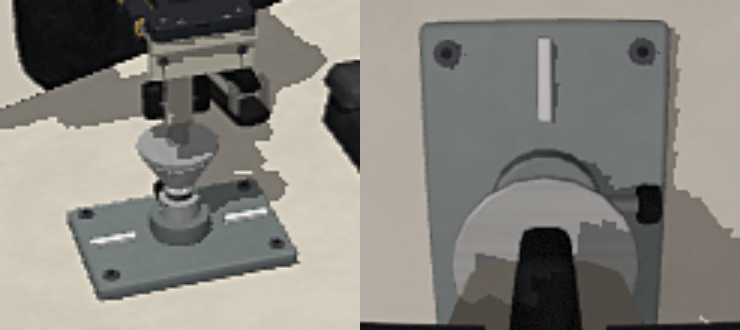

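The side and wrist crops show the cone sitting in the cup, with its flange just above the mouth and the bar parallel to the rib. I keep pushing and trim the side force.

Call:
{"op": "play_rows", "data": {
  "targets": [0.03,0.05,0.05,0,0.03,0.05,0.1,0,0.03,0.05,0.15,0,0.03,0.05,0.15,0,0.03,0.05,0.15,0]
}}

```text
t: 10.98
tool_pos: [0.5053, 0.2173, 0.114]
orientation: [-0.171, 3.136, -0.0]
force: [-0.3, 0.4, 5.0]
opening: 0.0138
gripper_force: 45.0
```

```bash
python3 -c "
from h import *
step(.507,.217,.114,96.2);s=read_state();print(s['wrist_torque'],s['opening'])"
```

```text
step cm [-0.17 -0.05  0.  ] roll 0.04 | pos [0.5053 0.2173 0.114 ] yawY 96.24 tilt 0.03 F [-0.32  0.45  5.  ] t 10.98
[0.04398458 0.08168933 0.03427773] 0.013792666894231495
```

Call:
{"op": "play_rows", "data": {
  "targets": [0,0,0.05,0,0,0,0.1,0,0,0,0.13,0,0,0,0.13,0,0,0,0.13,0,0,0,0.13,0]
}}

```text
t: 11.48
tool_pos: [0.5055, 0.2173, 0.113]
orientation: [-0.171, 3.136, -0.0]
force: [-1.2, -1.5, 6.6]
opening: 0.0141
gripper_force: 45.0
```

```bash
python3 -c "
from h import *
for i in range(6):
    c=cam('side');s=c['s'];print(s['tool_pos'].round(4),s['force'].round(2),s['wrist_torque'].round(2))"
```

```text
[0.5055 0.2173 0.113 ] [-1.18 -1.53  6.64] [-0.04  0.2  -0.01]
[0.5055 0.2174 0.113 ] [-1.14  0.88  6.  ] [-0.05  0.16 -0.  ]
[0.5054 0.2174 0.113 ] [-1.48  0.02  7.6 ] [-0.04  0.15  0.02]
[0.5055 0.2174 0.113 ] [-1.09 -0.26  7.06] [-0.    0.15  0.03]
[0.5055 0.2174 0.113 ] [-1.42  0.07  6.36] [-0.05  0.17 -0.01]
[0.5055 0.2174 0.113 ] [-0.8  -0.11  6.14] [-0.01  0.11  0.06]
```

Call:
{"op": "play_rows", "data": {
  "targets": [0.03,0,0.03,0,0.03,0,0.06,0,0.03,0,0.06,0,0.03,0,0.06,0,0.03,0,0.06,0]
}}

```text
t: 12.2
tool_pos: [0.5054, 0.2173, 0.1126]
orientation: [-0.171, 3.136, 0.0]
force: [-0.1, -0.2, 7.7]
opening: 0.0139
gripper_force: 45.0
```

```bash
python3 -c "
from h import *
for i in range(6):
    c=cam('side');s=c['s'];print(s['tool_pos'].round(4),s['force'].round(2),s['wrist_torque'].round(2))"
```

```text
[0.5054 0.2173 0.1126] [-0.11 -0.23  7.66] [-0.01  0.05 -0.04]
[0.5054 0.2174 0.1126] [-0.24  0.36  6.87] [-0.06  0.08 -0.06]
[0.5053 0.2174 0.1126] [-0.15 -0.22  6.5 ] [-0.04  0.08 -0.05]
[0.5054 0.2174 0.1126] [-0.08 -0.08  6.76] [-0.05  0.08 -0.  ]
[0.5054 0.2174 0.1126] [-0.67 -0.16  7.86] [-0.03  0.08  0.01]
[0.5054 0.2174 0.1126] [ 0.08 -0.15  7.19] [-0.02  0.05 -0.  ]
```

Call:
{"op": "play_rows", "data": {
  "targets": [0,0,0.02,0,0,0,0.04,0,0,0,0.04,0,0,0,0.04,0,0,0,0.04,0]
}}

```text
t: 12.92
tool_pos: [0.5054, 0.2174, 0.1123]
orientation: [-0.171, 3.135, 0.0]
force: [-0.3, -0.2, 8.0]
opening: 0.0141
gripper_force: 45.0
```

Call:
{"op": "play_rows", "data": {
  "targets": [0,0,-0.1,0,0,0,-0.2,0,0,0,-0.3,0,0,0,-0.4,0,0,0,-0.4,0,0,0,-0.4,0,0,0,-0.4,0]
}}

```text
t: 13.5
tool_pos: [0.5048, 0.2173, 0.1153]
orientation: [-0.171, 3.137, -0.0]
force: [1.0, 0.4, 3.0]
opening: 0.0141
gripper_force: 45.0
```

```bash
python3 -c "
from h import *
for i in range(6):
    c=cam('side');s=c['s'];print(s['tool_pos'].round(4),s['force'].round(2),s['wrist_torque'].round(2))"
```

```text
[0.5048 0.2173 0.1153] [0.96 0.35 2.96] [ 0.08 -0.21 -0.02]
[0.5048 0.2173 0.1153] [0.81 0.79 2.97] [ 0.06 -0.26 -0.02]
[0.5048 0.2173 0.1153] [1.79 0.01 2.65] [ 0.05 -0.26  0.06]
[0.5048 0.2173 0.1154] [1.62 0.38 3.14] [-0.02 -0.24  0.04]
[0.5048 0.2173 0.1154] [ 1.75 -0.79  2.76] [ 0.04 -0.27  0.02]
[0.5047 0.2173 0.1154] [ 1.39 -0.64  1.81] [ 0.02 -0.28  0.01]
```

Call:
{"op": "play_rows", "data": {
  "targets": [-0.05,0,-0.1,0,-0.05,0,-0.18,0,-0.05,0,-0.18,0,-0.05,0,-0.18,0]
}}

```text
t: 14.13
tool_pos: [0.5049, 0.2173, 0.1169]
orientation: [0.171, -3.136, 0.0]
force: [1.1, -0.2, 0.3]
opening: 0.0142
gripper_force: 45.0
```

```bash
python3 -c "
from h import *
for i in range(6):
    c=cam('side');s=c['s'];print(s['tool_pos'].round(4),s['force'].round(2),s['wrist_torque'].round(2))"
```

```text
[0.5049 0.2173 0.1169] [ 1.11 -0.21  0.33] [-0.   -0.1  -0.01]
[0.5049 0.2173 0.1169] [ 0.06  0.15 -0.1 ] [ 0.   -0.17 -0.01]
[0.505  0.2173 0.117 ] [ 0.34 -0.31  0.82] [-0.03 -0.15  0.  ]
[0.505  0.2173 0.117 ] [ 0.2  -0.38 -0.71] [ 0.01 -0.12 -0.  ]
[0.505  0.2173 0.117 ] [ 0.61 -0.78  0.69] [-0.01 -0.13  0.05]
[0.505  0.2173 0.1171] [ 0.69 -0.03 -0.03] [-0.02 -0.15 -0.01]
```

Call:
{"op": "play_rows", "data": {
  "targets": [0,0,0,0,0,0,0,0,0,0,0,0],
  "grip_force": 15
}}

```text
t: 14.68
tool_pos: [0.5051, 0.2174, 0.1172]
orientation: [0.171, -3.137, 0.0]
force: [-0.4, -0.1, -0.2]
opening: 0.0152
gripper_force: 15.0
```

Call:
{"op": "play_rows", "data": {
  "targets": [0,0.01,0,3,0,0.02,0,7,0,0.03,0,11,-0.01,0.04,0,15,-0.01,0.05,0,19,-0.01,0.05,0,19]
}}

```text
t: 15.18
tool_pos: [0.5052, 0.2181, 0.1172]
orientation: [-0.354, -3.121, -0.0]
force: [0.9, 0.2, 0.5]
opening: 0.0152
gripper_force: 15.0
```

```bash
python3 -c "
from h import *
print(read_state()['q'].round(2),read_state()['opening'])
for i in range(4):
    c=cam('wrist' if i else 'side');s=c['s'];print(s['tool_pos'].round(4),s['force'].round(2),s['wrist_torque'].round(2))
save(c,'w5.png');step(.505,.217,.117,77)"
```

```text
[ 0.31  0.07  1.74  0.    1.33 -1.03] 0.015197539208138173
[0.5052 0.2181 0.1172] [0.87 0.2  0.53] [ 0.09 -0.06  0.03]
[0.5052 0.218  0.1172] [0.66 0.25 0.36] [ 0.09 -0.05  0.  ]
[0.5052 0.218  0.1172] [0.5 0.8 0.5] [ 0.14 -0.04  0.03]
[0.5052 0.218  0.1172] [ 0.44  0.57 -0.75] [ 0.11 -0.07  0.  ]
step cm [-0.   -0.1   0.02] roll 0.37 | pos [0.5052 0.218  0.1172] yawY 77.37 tilt 0.01 F [ 0.16  1.06 -0.3 ] t 15.38
```

Call:
{"op": "play_rows", "data": {
  "targets": [0,0.01,0,3,0,0.02,0,7,0,0.03,0,11,-0.01,0.04,0,15,-0.01,0.05,0,19,-0.01,0.06,0,23,-0.01,0.06,0,23]
}}

```text
t: 15.97
tool_pos: [0.5056, 0.2187, 0.1173]
orientation: [0.967, 2.989, 0.001]
force: [1.1, 0.2, -0.1]
opening: 0.0149
gripper_force: 15.0
```

Run:
```python
from h import *
s=cam('side');w=cam('wrist');st=w['s'];print(st['wrist_torque'],st['force']);step(.505,.217,.117,96.2)
a=cv2.resize(s['image'][80:190,240:360],None,fx=3,fy=3)
im=np.hstack([a,cv2.resize(w['image'][100:265,200:420],None,fx=2,fy=2)]) ;cv2.imwrite('pics/m4.png',im[:,:,::-1])
```

```text
[ 0.22692878 -0.14237603  0.04704438] [ 0.73800775  1.70705811 -0.885492  ]
step cm [-0.05 -0.16  0.03] roll -41.77 | pos [0.5056 0.2186 0.1173] yawY 54.43 tilt 0.02 F [ 0.73  2.26 -0.71] t 16.07
```

View pics/m4.png

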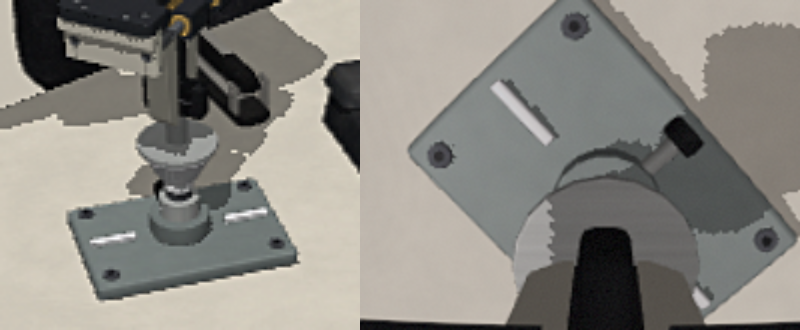

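The crop shows the bar turned about 42° from the rib, with the cone still seated and the load light. Now I turn it back.

Call:
{"op": "play_rows", "data": {
  "targets": [0,-0.01,0,-3,0,-0.02,0,-7,0,-0.04,0,-12,-0.01,-0.05,0,-17,-0.02,-0.06,0,-22,-0.02,-0.07,0,-27,-0.03,-0.09,0,-32,-0.03,-0.1,0,-37]
}}

```text
t: 16.73
tool_pos: [0.5051, 0.2174, 0.1172]
orientation: [0.046, -3.141, 0.0]
force: [0.3, 0.8, -1.4]
opening: 0.0149
gripper_force: 15.0
```

```bash
python3 -c "
from h import *
step(.505,.2174,.117,96.2)"
```

```text
step cm [0.01 0.   0.02] roll -4.53 | pos [0.5051 0.2174 0.1172] yawY 91.67 tilt 0.02 F [ 0.32  0.79 -1.43] t 16.73
```

Call:
{"op": "play_rows", "data": {
  "targets": [0,0,0,-2,0,0,0,-4,0,0,0,-4.6,0,0,0,-4.6,0,0,0,-4.6]
}}

```text
t: 17.15
tool_pos: [0.5051, 0.2174, 0.1172]
orientation: [0.16, -3.137, 0.0]
force: [-0.1, -1.0, 0.1]
opening: 0.015
gripper_force: 15.0
```

Run:
```python
from h import *
w=cam('wrist');st=w['s'];print(st['wrist_torque'],st['force']);step(.505,.217,.117,96.2)
g=w['image'].astype(int).min(2); v=np.arange(118,166,3)
for k in v:
    r=g[k,312:342]; m=np.clip(r-125,0,None); print(k,(m*np.arange(312,342)).sum()/max(m.sum(),1),m.sum(),end='; ')
```

```text
[ 0.0037102  -0.04967635 -0.0202071 ] [-0.09365161 -1.03292273  0.07328229]
step cm [ 0.02 -0.04  0.02] roll -0.36 | pos [0.5051 0.2174 0.1172] yawY 95.84 tilt 0.01 F [ 0.23 -1.02 -0.69] t 17.2
118 0.0 0; 121 320.42329545454544 352; 124 320.4579710144927 345; 127 320.4631268436578 339; 130 320.50588235294117 340; 133 320.51622418879055 339; 136 320.5545722713864 339; 139 320.69590643274853 342; 142 320.88821752265864 331; 145 320.9607250755287 331; 148 321.0640243902439 328; 151 321.16300940438873 319; 154 321.2492113564669 317; 157 321.32142857142856 308; 160 321.1700680272109 147; 163 0.0 0;
```

Run:
```python
from h import *
w=cam('wrist')
P=np.array([onz(w,u,v,.016)[:2] for v,u in[(121,320.42),(127,320.46),(133,320.52),(139,320.7),(145,320.96),(151,321.16),(157,321.32)]])
print('rib yaw',np.degrees(np.arctan(np.polyfit(P[:,0],P[:,1],1)[0])))
step(.505,.217,.117,96.2)
```

```text
rib yaw 7.366596875119688
step cm [ 0.02 -0.04  0.02] roll -0.36 | pos [0.5051 0.2174 0.1172] yawY 95.84 tilt 0.01 F [ 1.43 -0.43 -0.52] t 17.25
```

Call:
{"op": "play_rows", "data": {
  "targets": [0,0,0,-0.6,0,0,0,-0.6,0,0,0,-0.6],
  "grip_force": 5
}}

```text
t: 17.5
tool_pos: [0.5052, 0.2174, 0.1172]
orientation: [0.177, -3.137, 0.0]
force: [-0.3, -0.8, -0.7]
opening: 0.0155
gripper_force: 5.0
```

Call:
{"op": "play_rows", "data": {
  "targets": [0,0,0,0,0,0,0,0,0,0,0,0,0,0,0,0,0,0,0,0,0,0,0,0],
  "grip": 4.5
}}

```text
t: 18.0
tool_pos: [0.5052, 0.2175, 0.1173]
orientation: [-0.177, 3.137, 0.0]
force: [-0.6, -0.3, -0.7]
opening: 0.0442
gripper_force: 0.0
```

Call:
{"op": "play_rows", "data": {
  "targets": [0,0,-0.5,0,0,0,-1.5,0,0,0,-3,0,0,0,-5,0,0,0,-7,0,0,0,-9,0,0,0,-10,0,0,0,-10,0]
}}

```text
t: 18.67
tool_pos: [0.5069, 0.2181, 0.2212]
orientation: [-0.176, 3.131, 0.002]
force: [1.0, 0.6, 0.7]
opening: 0.0449
gripper_force: 0.0
```

Run:
```python
from h import *
s=cam('side');w=cam('wrist');step(.505,.217,.117,96.2)
m=bar(w,(295,150,352,260),.149)
cv2.imwrite('pics/m5.png',np.hstack([cv2.resize(s['image'][80:190,240:360],None,fx=3,fy=3),cv2.resize(w['image'][100:265,230:420],None,fx=2,fy=2)])[:,:,::-1])
v,u=np.where(m);print(v.min(),v.max())
rows=np.arange(v.min()+5,v.max()-8); c=[np.where(m[k])[0].mean() for k in rows]
P=np.array([onz(w,a,b,.149)[:2] for a,b in zip(c,rows)]);print('bar',np.degrees(np.arctan(np.polyfit(P[:,0],P[:,1],1)[0])))
```

```text
step cm [ 0.04 -0.05 10.03] roll 0.25 | pos [0.5053 0.2176 0.2173] yawY 96.45 tilt 0.04 F [0.08 0.04 0.01] t 18.77
bar [314, 173, 17, 63, 984] rect [0.5049 0.2164] [0.0522 0.0128] pca 5.15 mean [0.5045 0.2163]
173 235
bar 4.939157038275466
```

View pics/m5.png

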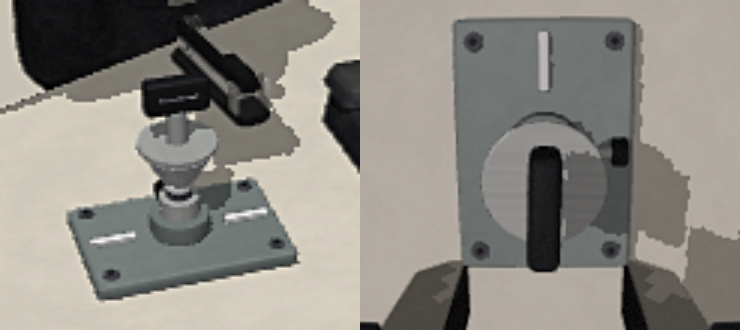

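The final crop shows the cone upright in the cup, the bar in line with the ribs and the gripper clear. Handing in.

```bash
python3 -c "
from h import *
print(workorder.close_job())"
```

```text
the job is handed in; nothing more can be done
None
```

I handed the job in: the cone is seated upright in the cup, pressed about 5 mm of the 6 mm travel (estimated from force), rocked about 42° and back under about 2.5 N, and released with the bar within about 2° of the ribs; I did not measure directly whether the cup turned.

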